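Lock the boom counterweight at its memory collar with the clicking knob

ROBOT

A 6-joint arm with a two-finger parallel gripper is mounted at the origin on the work surface. World frame = base frame: x ahead of the robot, y to its left, z up, the work surface at z = 0. Lengths are in m, angles in rad, forces in N, time in s.
With the tool pointing down it reaches from about 0.375 to 0.9 m from the base axis. Payload 3.1 kg.
Tool frame: the origin (TCP) lies between the finger pads; the fingertips stand 22 mm ahead of it and the grasp point (between the pads) lies 3 mm ahead of it; z points along the fingers, y is the line along which they close (so a half turn about z gives the same grasp; the last joint's range is limited). The gripper opens to 87 mm and grips with 3 to 60 N. Pads are 19 mm wide; open, the fingers measure 117 mm over their backs; the gripper's body (75 mm by 190 mm) begins 51 mm behind the grasp point.
Start: joints at [-1.464, 0.527, 1.433, -0, 1.181, -0.178], TCP at [0.176, -0.6, 0.245] pointing down, gripper open.
Joint ranges: [-3.08, 3.08], [-0.75, 2.2], [0.22, 2.44], [-1.43, 4.57], [0, 2.65], [-2.85, 2.85]. Speed limits (rad/s): [2.79, 2.79, 3.14, 3.14, 3.14, 3.14].

INTERFACE

Orientations are given as a unit quaternion [x, y, z, w].
In Python, from rig import get_obs, camera, get_calibration, hand_in, cut_out gives the robot as it stands.
- The arm moves only by the shell command python3 -m inch 'ROWS' [OPENING] [FORCE]. ROWS is JSON, one flat list of numbers, 6 for each row, row after row: the shift along the tool's x, y, z scaled (see below), then the turn, a rotation vector about the tool's x, y, z scaled (see below). A call has 1 to 20 rows; each row is the pose to reach, as a shift and turn from the pose commanded when the call began, along the tool's axes at that moment; what a row does not reach only later rows make up. The controller multiplies each number of a shift by 0.08 m and each number of a turn by 90 degrees. A row lasts 1/12 s, in which the tool goes at most 41.7 mm and 7.16 degrees, less where a joint would pass 70% of its speed; a pose out of reach is approached as far as the arm can. A call with a number of a shift or a turn outside -1 to 1 is refused whole. A call with a gripper value outside its range is refused whole. OPENING is the finger opening in mm, from 0 to 87, set as the call begins (- or left out, the last holds). The fingers move at their own pace and stop on an object; FORCE is the grip in N (left out, the last holds). Time passes only in rows, so rows that repeat a pose let the fingers close. It gives the time, the measured TCP pose, the force, the opening and the grip force at its end, in the units of the state.
- get_obs(): the state, without advancing time (a new reading comes with each control period).
- camera(name): name is "scene" or "top" or "wrist"; returns the picture (384x512x3 uint8, red, green, blue); there is no depth.
- get_calibration(name): a dict with "vertical_fov" (degrees; the focal length in pixels is half the picture's height over the tangent of half this angle, whatever the lens; pixels are square), "cx", "cy" (the principal point, pixels), "T" (4x4, takes a point from camera to world coordinates). Camera axes: x right, y down, z forward; pixel columns grow to the right and rows downward; lengths in m; the calibration is good to about 2 mm. The wrist camera is an equidistant fisheye: a pixel r from the principal point sees the ray r / f radians off the axis. A picture is of the moment at which its call begins: read the wrist's pose just before it. get_calibration takes no time and is no camera call; for the wrist camera it gives the pose at the moment of the call.
- hand_in(): hands the job in; it is judged then, once.
Trained networks look in the newest picture that a camera, given by its name, has taken for a name from the list of things; names that differ only in an ending like _2 or _b are one class to them, and where a whole thing is asked for, a point or a joint stands for the part that bears it (a point fixed in the world has none). Each returns a list of dicts, best first, with "conf" (0 to 1); they miss things now and then, are a little off and sometimes report something else, mostly with a low value. They report only what shows in the picture. A call takes as long as a camera call.
- cut_out(camera, thing): "region" (384x512 bool, what is visible of it) and "bbox" ([left, top, right, bottom] in pixels, round what is visible of it).
The state is a dict: "time": time; "q": joint angles; "joint_velocities": joint speeds; "joint_torque": joint torques, N m; "position": TCP position; "tool_rot": TCP orientation; "ft_force": force on the tool from outside, world axes, zero at the start; "moment": the same for the moment, N m; "grip_width": finger opening in m; "grip_force": force on a finger pad.
Only numpy, scipy, OpenCV 4.12 (cv2) and the standard library are available. Lean on these libraries where they do the work, as an engineer would, in place of code of your own. Each camera call takes 0.05 s, during which the arm holds its last target. There are 200 camera calls.

TASK

The counterweight on the tail of the low microphone boom stand is loose. Slide it along the boom until it sits snug against the black memory collar, gently enough that the collar stays put, then turn the torque-limiting knob on top of it clockwise until it slips with a click, and stop there: one click will do, never more than two. Let go of it tight and snug, and leave the other things on the shelf where they are.

Things in the scene. Friction and masses are not known exactly. Their poses are not given: they have to be found in the camera images.
- stand: fixed low microphone stand: grey disc base, 220 mm across, 22 mm post and a level steel boom tube 16 mm thick (its top line: crest). Origin: middle of the base's underside; z up. The boom runs along the stand's y, at x = +34 mm, 165 mm above the shelf, from y = -350 mm (microphone) to +250 mm (tail, 21 mm rubber cap). Its swivel lies within 31 mm of y = 0, up to 190 mm high
- collar_face (a point): centre (on the boom's axis) of the tail-side face of the memory collar: a black plastic ring, 34 mm across, 16 mm long, on the boom between swivel and counterweight. Axes as the stand's. It only grips the tube by friction: pushed along it with more than about 25 N it shifts
- weight: the counterweight with its screw and knob: dark cast-iron cylinder on the boom's tail, 60 mm across, 46 mm long, about 0.85 kg. Origin: its middle, on the boom's axis; axes as the stand's. While its knob is loose it slides along the boom against about 8 N; it cannot turn or come off
- weight_face (a point): centre (on the boom's axis) of the counterweight's face that looks to the collar, i.e. to the stand's -y, 23 mm from the counterweight's middle. Axes as the stand's
- knob_grip (a point): middle of the bar grip of the torque-limiting knob on top of the counterweight, on the knob's upright axis, 71 mm (less up to 2 mm as it screws in) above the boom's axis. The black bar, 42 mm long (x), 14 mm wide (y), 26 mm high (z up), stands on a round drum 38 mm across, 12 mm high, over a 10 mm screw, 10 mm clear of the boss on the weight. Clockwise from above tightens
- knob_drum (a point): centre of the knob's drum. In it a spring ball of the knob (ball0, 13 mm off the axis) sits between teeth (tooth0...) of a ring on the screw. Knob and screw turn together, at some 0.06 N m, until the screw is hard on the boom after an unknown 1 to 3.6 rad; the torque then leaps to about 0.35 N m and the knob slips: every 0.52 rad, a click, torque peaks, falls through zero half-way, reverses; let go, it settles in the nearer notch
- canister: loose bystander: aluminium screw-top canister, 70 mm across, 92 mm high. Origin: middle of its underside
- tape: loose bystander: red steel tape measure standing on its edge, 72 x 42 x 68 mm. Origin: middle of its underside
- clutch: loose bystander: black plastic mic stand clutch standing upright, 38 mm across, 63 mm high. Origin: middle of its underside
- spare: loose bystander: spare cast-iron counterweight without knob, standing on its flat face, 60 mm across, 46 mm high. Origin: middle of its underside
- torch: loose bystander: yellow plastic torch lying down, 158 mm long, head 51 mm across. Origin: on the shelf below its middle
- dibox: loose bystander: grey metal DI box on rubber feet, 110 x 85 x 54 mm. Origin: middle of its underside

How it is judged:
On the way, in this order (a step that is already met when the one before it is completed fails the run):
1. the counterweight has been slid up to the memory collar (distance between weight_face and collar_face below 0.002 m), for 0.2 s.
2. the knob has slipped at least one click on its screw, with the counterweight at the collar and its screw tight on the boom (distance between weight_face and collar_face below 0.003 m and horizontal distance between ball0 and tooth0 above 0.0085 m and contact force between weight and crest above 4 N), for 0.1 s.
At the end, for the whole second after the job is handed in: Counterweight within 3 mm of the collar; knob slipped one or two clicks on its screw (ball0 8.5 to 18.5 mm from tooth0); screw pressing on the boom with over 4 N; collar within 2.5 mm and bystanders within 20 mm of where they were (all of step 2 and not (horizontal distance between ball0 and tooth0 above 0.0185 m)); the robot touches nothing.
It fails at once if the memory collar is shifted by more than 2.5 mm (distance of collar_face from where it was at the start of the episode above 0.0025 m).
It fails at once if the knob is turned on past two clicks (horizontal distance between ball0 and tooth0 above 0.0185 m).
It fails at once if a bystander is moved by more than 20 mm (distance of any of canister, tape, clutch, spare, torch, dibox from where it was at the start of the episode above 0.02 m).
It also fails if it takes over 70 s, if anything falls off the work surface, if the arm or the gripper's body presses on something with over 40 N, if the wrist force passes 120 N, or if a joint passes its speed limit or range.

## Working session

There is one attempt and no reset: what is moved stays moved. The work goes in short steps, Python scripts to look and compute and a shell command to move; the robot and the scene stay as the last step left them, time stands still between calls to the robot, and variables do not carry over. Pictures are saved under pics/ and viewed, at most 10 in all, crops included, and the job is handed in when it is done.

```bash
mkdir -p pics; ls; cat > h.py <<'E'
import numpy as np,cv2
from rig import *
def f(c): return 192/np.tan(np.radians(c["vertical_fov"])/2)
def proj(name,P,c=None):
    c=c or get_calibration(name);T=np.array(c["T"]);p=(np.atleast_2d(P)-T[:3,3])@T[:3,:3]
    if name=="wrist":
        r=np.hypot(p[:,0],p[:,1]);th=np.arctan2(r,p[:,2]);k=f(c)*th/np.maximum(r,1e-9)
    else: k=f(c)/p[:,2]
    return np.c_[c["cx"]+k*p[:,0],c["cy"]+k*p[:,1]]
def ray(name,uv,c=None):
    c=c or get_calibration(name);T=np.array(c["T"]);d=(np.array(uv)-[c["cx"],c["cy"]])/f(c)
    if name=="wrist":
        t=np.hypot(*d);v=np.r_[d/max(t,1e-9)*np.sin(t),np.cos(t)]
    else: v=np.r_[d,1]
    v=T[:3,:3]@v;return T[:3,3],v/np.linalg.norm(v)
def atz(name,uv,z,c=None):
    o,v=ray(name,uv,c);return o+v*(z-o[2])/v[2]
E
python3 - <<'E'
from h import *
ims=[]
for n in("scene","top","wrist"):
    im=camera(n)[:,:,::-1].copy();ims.append(im);cv2.imwrite(f"pics/{n}0.png",im)
    print(n,np.round(np.array(get_calibration(n)["T"])[:3,3],3))
    for t in("stand","collar_face","weight","knob_grip","canister","tape","clutch","spare","torch","dibox"):
        r=cut_out(n,t)
        if r:
            y,x=np.nonzero(r[0]["region"]);print(t,round(r[0]["conf"],2),r[0]["bbox"],round(x.mean(),1),round(y.mean(),1))
o=get_obs();print(o["time"],o["position"],o["tool_rot"])
E
```

```text
pics
scene [1.081 0.13  0.736]
stand 0.73 [0.0, 154.1, 302.1, 254.2] 188.1 201.1
weight 0.74 [254.4, 166.4, 279.8, 214.5] 268.7 189.8
knob_grip 0.6 [258.6, 163.6, 281.9, 191.6] 270.0 177.7
canister 0.83 [205.2, 240.7, 241.9, 280.9] 223.5 261.6
tape 0.93 [259.9, 211.5, 279.8, 234.0] 267.7 222.2
clutch 0.52 [241.8, 165.3, 252.7, 188.1] 244.2 177.4
spare 0.53 [168.5, 158.5, 182.1, 177.7] 176.3 168.0
torch 0.8 [123.9, 249.2, 191.6, 272.3] 160.9 261.0
dibox 0.74 [335.6, 162.9, 387.5, 211.5] 360.6 187.8
top [0.411 0.146 1.439]
stand 0.92 [218.5, 159.6, 490.5, 243.2] 318.0 203.7
collar_face 0.65 [309.1, 245.2, 332.2, 265.0] 321.3 256.1
weight 0.95 [229.7, 159.9, 251.3, 181.3] 241.5 169.8
knob_grip 0.69 [234.1, 159.3, 250.5, 182.7] 241.7 169.9
canister 0.56 [266.9, 129.7, 292.7, 160.5] 279.1 145.0
tape 0.92 [229.0, 183.9, 252.1, 210.7] 239.8 194.7
clutch 0.56 [257.6, 243.1, 267.2, 247.3] 260.2 243.1
spare 0.56 [310.4, 246.9, 333.1, 269.5] 321.3 256.3
torch 0.69 [301.7, 148.5, 354.5, 167.7] 326.7 157.3
dibox 0.9 [132.3, 198.7, 172.4, 242.9] 152.7 222.5
wrist [ 0.253 -0.577  0.385]
1.65 [ 0.1756129  -0.59978758  0.24455565] [ 9.89880502e-01  1.41903461e-01 -1.62699074e-05 -4.48430960e-07]
```

```bash
python3 - <<'E'
from h import *
a=cv2.imread("pics/top0.png");b=cv2.imread("pics/scene0.png")
cv2.imwrite("pics/v1.png",cv2.resize(a[110:290,200:500],None,fx=2.66,fy=2.66,interpolation=cv2.INTER_CUBIC))
cv2.imwrite("pics/v2.png",cv2.resize(b[120:320,110:400],None,fx=2.7,fy=2.7,interpolation=cv2.INTER_CUBIC))
for n,uv,z in(("weight",(241.5,169.8),.2),("knob",(241.7,169.9),.245),("tape",(239.8,194.7),.06),("can",(279,145),.08),("dibox",(152.7,222.5),.05),("torch",(326.7,157.3),.03),("spare",(321.3,256.3),.045)):
    print(n,atz("top",uv,z).round(3))
print(get_calibration("top"))
E
```

```text
weight [0.59  0.166 0.2  ]
knob [0.583 0.165 0.245]
tape [0.539 0.172 0.06 ]
can [0.68  0.063 0.08 ]
dibox [0.455 0.417 0.05 ]
torch [ 0.657 -0.08   0.03 ]
spare [ 0.369 -0.063  0.045]
{'vertical_fov': 43.013809689413634, 'cx': 254.74431896459228, 'cy': 184.25915635647488, 'T': array([[ 0.01883955, -0.99330495,  0.11397516,  0.41117314],
       [-0.99972893, -0.02027467, -0.01144529,  0.14564056],
       [ 0.01367947, -0.11372864, -0.99341767,  1.43861921],
       [ 0.        ,  0.        ,  0.        ,  1.        ]])}
```

View pics/v1.png

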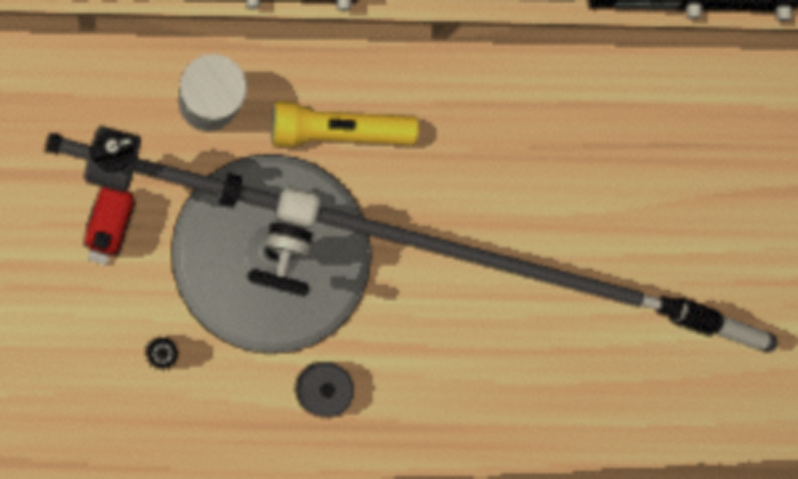

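View pics/v2.png

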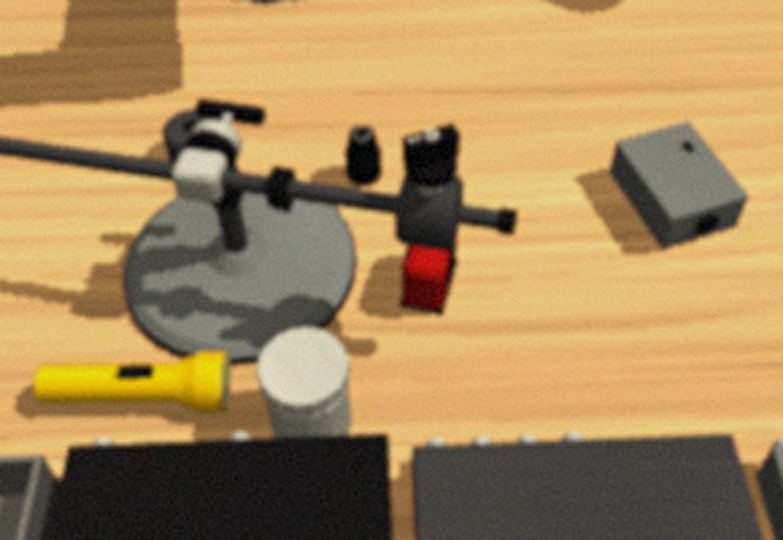

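Top crop: tail cap at (53,143), weight with knob at (113,157), collar at (231,189), swivel at (298,207). The path to the weight is clear above the boom. Next I work out the boom line and the travel.

```bash
python3 - <<'E'
from h import *
def v1(x,y): return np.array([x/2.66+200,y/2.66+110])
P={k:atz("top",v1(*p),.165) for k,p in dict(tail=(46,142),a=(75,148),b=(180,176),m=(640,297),col=(231,189)).items()}
for k,p in P.items(): print(k,p.round(4))
d=P["a"]-P["m"];d/=np.linalg.norm(d);print("yaw",np.arctan2(d[1],d[0]))
k=cut_out("top","knob_grip");print(k[0]["bbox"])
kn=atz("top",v1(113,148),.249);print("knobtop",kn.round(4), "along:",[(n,round(float((p-P['tail'])@d),4)) for n,p in list(P.items())+[("knob",kn)]])
o=get_obs();print(o["q"])
E
```

```text
tail [0.6108 0.2309 0.165 ]
a [0.6053 0.202  0.165 ]
b [0.5795 0.0973 0.165 ]
m [ 0.4686 -0.3581  0.165 ]
col [0.5675 0.0465 0.165 ]
yaw 1.3312999125250442
[234.1, 159.3, 250.5, 182.7]
knobtop [0.5933 0.1631 0.249 ] along: [('tail', 0.0), ('a', -0.0294), ('b', -0.1372), ('m', -0.606), ('col', -0.1894), ('knob', -0.0701)]
[-1.46449255e+00  5.27478766e-01  1.43271086e+00 -2.36860676e-05
  1.18141254e+00 -1.78467260e-01]
```

```bash

python3 -m inch '[1,-1,-1,0,0,0,1,-1,-1,0,0,0,1,-1,-1,0,0,0,1,-1,-1,0,0,0]' 60
python3 -m inch '[1,-1,0,0,0,0,1,-1,0,0,0,0,1,-1,0,0,0,0,1,-1,0,0,0,0]'
python3 -m inch '[1,-1,0,0,0,0,1,-1,0,0,0,0,1,-1,0,0,0,0,1,-1,0,0,0,0]'
python3 -m inch '[1,-1,0,0,0,0,1,-1,0,0,0,0,1,-1,0,0,0,0,1,-1,0,0,0,0]'
python3 -m inch '[1,-1,0,0,0,0,1,-1,0,0,0,0,1,-1,0,0,0,0,1,-1,0,0,0,0]'
python3 -m inch '[1,-1,0,0,0,0,1,-1,0,0,0,0,1,-1,0,0,0,0,1,-1,0,0,0,0]'
python3 -m inch '[1,-1,0,0,0,0,1,-1,0,0,0,0,1,-1,0,0,0,0,1,-1,0,0,0,0,1,-1,0,0,0,0]'
python3 - <<'E'
from h import *
o=get_obs();print(o["time"],o["position"],o["tool_rot"],o["q"])
im=camera("wrist")[:,:,::-1].copy();cv2.imwrite("pics/w1.png",im)
c=get_calibration("wrist");print(np.round(c["T"],3),f(c),c["cx"],c["cy"])
for t in("knob_grip","weight","collar_face"):
    r=cut_out("wrist",t)
    if r:
        y,x=np.nonzero(r[0]["region"]);print(t,r[0]["conf"],r[0]["bbox"],x.mean(),y.mean())
E
```

```text
time: 2.03
position: [0.232, -0.4978, 0.3278]
tool_rot: [0.99, 0.143, 0.001, 0.001]
ft_force: [1.2, 1.2, 0.5]
grip_width: 0.0682
grip_force: 0.0
time: 2.37
position: [0.2857, -0.3957, 0.3245]
tool_rot: [0.99, 0.144, 0.0, -0.002]
ft_force: [0.9, 0.5, 0.4]
grip_width: 0.0602
grip_force: 0.0
time: 2.7
position: [0.3396, -0.2978, 0.3244]
tool_rot: [0.99, 0.144, 0.0, -0.002]
ft_force: [0.0, 0.0, 0.8]
grip_width: 0.0599
grip_force: 0.0
time: 3.03
position: [0.3941, -0.1997, 0.3245]
tool_rot: [0.99, 0.144, 0.001, -0.001]
ft_force: [-0.1, -0.2, 0.0]
grip_width: 0.0598
grip_force: 0.0
time: 3.37
position: [0.4491, -0.1012, 0.3246]
tool_rot: [0.99, 0.144, 0.001, -0.0]
ft_force: [0.1, -0.9, -0.3]
grip_width: 0.0601
grip_force: 0.0
time: 3.7
position: [0.5041, -0.0025, 0.3246]
tool_rot: [0.99, 0.144, 0.001, -0.0]
ft_force: [0.4, -0.8, 0.5]
grip_width: 0.0601
grip_force: 0.0
time: 4.12
position: [0.5566, 0.0939, 0.324]
tool_rot: [0.99, 0.143, -0.0, 0.001]
ft_force: [-0.8, 0.3, -0.8]
grip_width: 0.0596
grip_force: 0.0
4.1167 [0.55655702 0.09391863 0.32397089] [ 9.89775039e-01  1.42635010e-01 -3.32360181e-04  7.17352600e-04] [-0.02999343  0.36151692  1.48596325 -0.00158798  1.29452047  1.25499001]
[[ 0.282 -0.917 -0.282  0.633]
 [-0.959 -0.27  -0.083  0.117]
 [-0.     0.294 -0.956  0.464]
 [ 0.     0.     0.     1.   ]] 297.3186396354542 256.26178313028055 195.12585938052348
knob_grip 0.79 [150.9, 112.0, 213.2, 162.5] 185.48979591836735 136.44180915609488
weight 0.88 [155.5, 98.1, 233.2, 166.9] 193.6651148355059 131.7094972067039
collar_face 0.94 [290.7, 175.4, 317.6, 202.6] 302.1274685816876 189.06283662477557
```

View pics/w1.png

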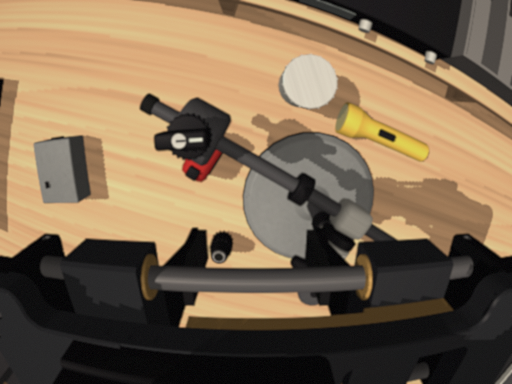

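Wrist view: the bar spans from about (157,141) to (207,139), with its centre at (182,141). The collar is at (302,189) and the tail cap at (151,104).

```bash
python3 - <<'E'
from h import *
A=atz("wrist",(157,142),.249);B=atz("wrist",(207,139),.249);print(A.round(4),B.round(4),np.linalg.norm(A-B),np.arctan2(*(B-A)[[1,0]]))
im=cv2.imread("pics/w1.png");cv2.imwrite("pics/w1c.png",cv2.resize(im[80:220,130:330],None,fx=4,fy=4,interpolation=cv2.INTER_CUBIC))
for uv in((151,104),(302,189)): print(atz("wrist",uv,.165).round(4))
E
```

```text
[0.5886 0.1814 0.249 ] [0.6005 0.1444 0.249 ] 0.03883378940923815 -1.2593098701911016
[0.6088 0.2228 0.165 ]
[0.5647 0.0461 0.165 ]
```

View pics/w1c.png

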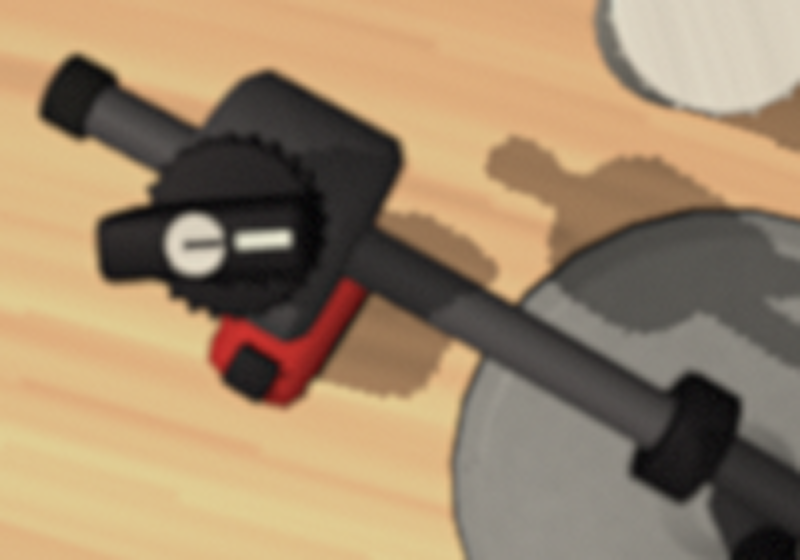

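Top of the knob: the white disc is at the bar centre, (195,243) in the crop. The bar lies along yaw −1.26, so the fingers must close along yaw 0.31. I move above it and turn.

```bash

python3 -m inch '[0.7,-0.7,0,0,0,-1,0.7,-0.7,0,0,0,-1,0.7,-0.7,0,0,0,-1,0.7,-0.7,0,0,0,-1,0.7,-0.7,0,0,0,-1,0.7,-0.7,0,0,0,-1,0.7,-0.7,0,0,0,-1,0.7,-0.7,0,0,0,-1,0.7,-0.7,0,0,0,-1,0.7,-0.7,0,0,0,-1,0.7,-0.7,0,0,0,-1,0.7,-0.7,0,0,0,-1,0.7,-0.7,0,0,0,-1,0.7,-0.7,0,0,0,-1,0.7,-0.7,0,0,0,-1,0.7,-0.7,0,0,0,-1]' 50
python3 - <<'E'
from h import *
o=get_obs();print(o["time"],o["position"],o["tool_rot"],o["q"])
im=camera("wrist")[:,:,::-1].copy();cv2.imwrite("pics/w2.png",cv2.resize(im[100:340,110:400],None,fx=2.7,fy=2.5,interpolation=cv2.INTER_CUBIC))
print(proj("wrist",[[.594,.164,.249],[.5647+.0087*0,.0461,.165]]), "TCPdown",proj("wrist",np.r_[o["position"][:2],.249]))
for t in("knob_grip","weight","collar_face"):
    r=cut_out("wrist",t)
    if r:
        y,x=np.nonzero(r[0]["region"]);print(t,r[0]["conf"],r[0]["bbox"],x.mean(),y.mean())
E
```

```text
time: 5.65
position: [0.5937, 0.1636, 0.3247]
tool_rot: [0.601, 0.799, -0.0, 0.0]
ft_force: [0.3, 0.3, 0.5]
grip_width: 0.0503
grip_force: 0.0
5.65 [0.59371513 0.16358218 0.32470828] [ 6.00701488e-01  7.99473399e-01 -1.82714144e-05  8.45565654e-05] [ 8.76853995e-02  4.37883281e-01  1.35773874e+00 -1.43839937e-04
  1.34586927e+00 -1.94322333e-01]
[[256.29655561 213.86076077]
 [204.66947695 271.36125778]] TCPdown [[255.79362689 214.24822049]]
knob_grip 0.6 [236.9, 176.1, 281.4, 236.3] 258.61842105263156 200.7268170426065
weight 0.7 [224.8, 149.3, 295.3, 237.2] 257.6543246445498 190.18690758293837
collar_face 0.6 [272.1, 209.6, 310.3, 269.9] 287.41129032258067 238.59017595307918
```

View pics/w2.png

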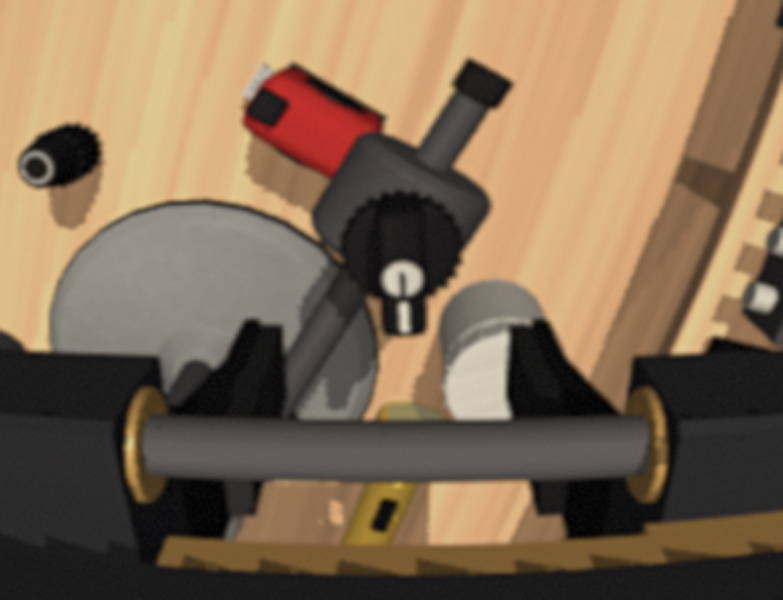

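Wrist view: the bar stands upright in the picture, so the fingers are aligned with it. The disc centre is at about (259.3,212) in full-image pixels, against a predicted (256.3,213.9).

```bash
python3 - <<'E'
from h import *
from scipy.spatial.transform import Rotation as R
o=get_obs();p=atz("wrist",(259.3,212),.25);print(p)
print(R.from_quat(o["tool_rot"]).inv().apply(p-o["position"])/.08)
E
```

```text
[0.5956766  0.16699864 0.25      ]
[0.02594103 0.03305408 0.93199017]
```

```bash

python3 -m inch '[0.03,0.03,0.3,0,0,0,0.03,0.03,0.6,0,0,0,0.03,0.03,0.8,0,0,0,0.03,0.03,0.93,0,0,0,0.03,0.03,0.93,0,0,0,0.03,0.03,0.93,0,0,0]' 45
python3 -m inch '[0,0,0,0,0,0,0,0,0,0,0,0,0,0,0,0,0,0,0,0,0,0,0,0,0,0,0,0,0,0,0,0,0,0,0,0,0,0,0,0,0,0]' 10 10
python3 -m inch '[0,0,0,0,0,0,0,0,0,0,0,0,0,0,0,0,0,0]' 5 10
```

```text
time: 6.35
position: [0.5955, 0.1675, 0.25]
tool_rot: [0.6, 0.8, -0.0, -0.0]
ft_force: [0.1, -1.1, 0.8]
grip_width: 0.0455
grip_force: 0.0
time: 6.93
position: [0.5948, 0.1674, 0.2505]
tool_rot: [0.6, 0.8, -0.0, -0.0]
ft_force: [-1.8, 0.7, 2.8]
grip_width: 0.0137
grip_force: 9.9
time: 7.18
position: [0.5949, 0.1674, 0.2505]
tool_rot: [0.6, 0.8, -0.0, -0.0]
ft_force: [-3.0, -0.8, 4.1]
grip_width: 0.0142
grip_force: 10.0
```

```bash

python3 -m inch '[0,0,0,0,0,0,0,0,0,0,0,0,-0.06,-0.035,0,0,0,0,-0.13,-0.075,0,0,0,0,-0.2,-0.115,0,0,0,0]' 5 45
python3 -m inch '[-0.07,-0.04,0,0,0,0,-0.14,-0.081,0,0,0,0,-0.21,-0.121,0,0,0,0,-0.28,-0.162,0,0,0,0,-0.35,-0.202,0,0,0,0,-0.42,-0.242,0,0,0,0,-0.49,-0.283,0,0,0,0,-0.54,-0.312,0,0,0,0,-0.56,-0.323,0,0,0,0]'
python3 - <<'E'
from h import *
o=get_obs();print(o["time"],o["moment"],o["ft_force"])
im=camera("top")[:,:,::-1].copy();cv2.imwrite("pics/t2.png",cv2.resize(im[140:220,215:335],None,fx=6,fy=6,interpolation=cv2.INTER_CUBIC))
E
```

```text
time: 7.6
position: [0.5916, 0.1535, 0.2505]
tool_rot: [0.6, 0.8, 0.004, -0.002]
ft_force: [-0.8, 9.2, 2.6]
grip_width: 0.0135
grip_force: 44.9
time: 8.35
position: [0.579, 0.1023, 0.2505]
tool_rot: [0.6, 0.8, 0.003, -0.002]
ft_force: [-1.3, 9.0, 3.9]
grip_width: 0.0138
grip_force: 44.9
8.35 [1.75593441 0.26674332 0.03326204] [-1.30720533  9.01306663  3.87647264]
```

View pics/t2.png

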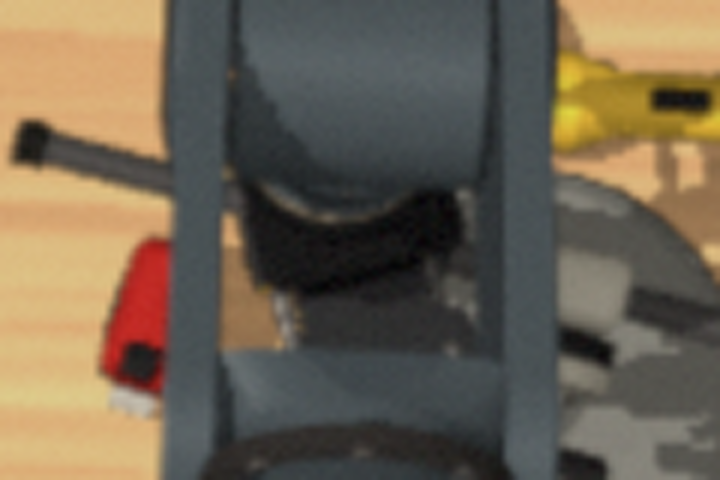

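The arm hides the collar in the top view. The weight follows at about 9 N, and it has 20–30 mm to go. I go nearer, then creep forward reading the force.

```bash

python3 -m inch '[-0.05,-0.029,0,0,0,0,-0.1,-0.058,0,0,0,0,-0.13,-0.075,0,0,0,0,-0.15,-0.0866,0,0,0,0,-0.15,-0.0866,0,0,0,0]' | grep -E "pos|ft_"
python3 -m inch '[-0.008,-0.0046,0,0,0,0,-0.016,-0.0092,0,0,0,0,-0.016,-0.0092,0,0,0,0]' | grep -E "pos|ft_"
python3 -m inch '[-0.008,-0.0046,0,0,0,0,-0.016,-0.0092,0,0,0,0,-0.016,-0.0092,0,0,0,0]' | grep -E "pos|ft_"
python3 -c '
from h import *
im=camera("scene")[:,:,::-1].copy();cv2.imwrite("pics/s2.png",cv2.resize(im[140:240,180:330],None,fx=5,fy=5,interpolation=cv2.INTER_CUBIC))'
```

```text
position: [0.5757, 0.0889, 0.2505]
ft_force: [-1.2, 7.1, 4.0]
position: [0.5754, 0.0878, 0.2504]
ft_force: [-1.7, 8.8, 3.8]
position: [0.5751, 0.0864, 0.2505]
ft_force: [-2.4, 8.5, 4.7]
```

View pics/s2.png

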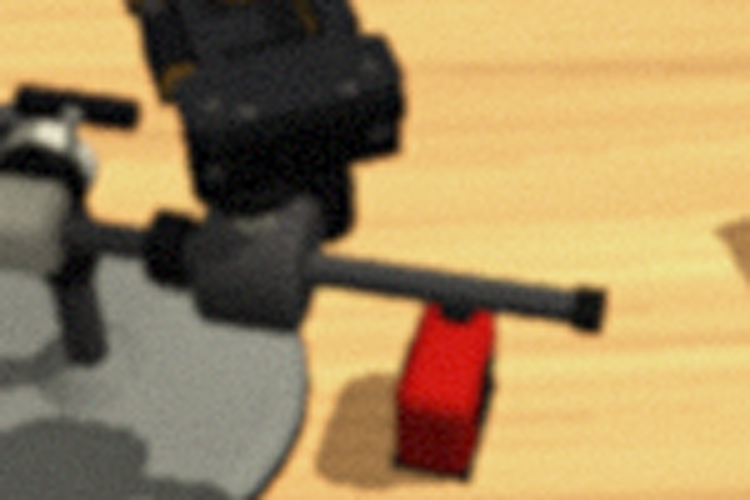

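Scene crop: the collar (about 150–195, row 250) is only a few mm from the weight's left face at about 200. I creep in 0.7 mm steps.

```bash

for i in 1; do
python3 -m inch '[-0.008,-0.0046,0,0,0,0,-0.008,-0.0046,0,0,0,0]' | grep -E "pos|ft_"
python3 -m inch '[-0.008,-0.0046,0,0,0,0,-0.008,-0.0046,0,0,0,0]' | grep -E "pos|ft_"
done
```

```text
position: [0.5749, 0.0857, 0.2505]
ft_force: [-2.2, 8.9, 3.7]
position: [0.5748, 0.085, 0.2504]
ft_force: [-1.1, 8.0, 4.3]
```

```bash

python3 -m inch '[-0.008,-0.0046,0,0,0,0,-0.008,-0.0046,0,0,0,0]' | grep -E "pos|ft_"
python3 -m inch '[-0.008,-0.0046,0,0,0,0,-0.008,-0.0046,0,0,0,0]' | grep -E "pos|ft_"
```

```text
position: [0.5746, 0.0843, 0.2505]
ft_force: [-1.7, 8.4, 4.5]
position: [0.5744, 0.0836, 0.2505]
ft_force: [-1.2, 9.2, 5.5]
```

```bash

python3 -m inch '[-0.008,-0.0046,0,0,0,0,-0.008,-0.0046,0,0,0,0]' | grep -E "ft_"
python3 -m inch '[-0.008,-0.0046,0,0,0,0,-0.008,-0.0046,0,0,0,0]' | grep -E "pos|ft_"
```

```text
ft_force: [-1.6, 8.3, 4.3]
position: [0.5741, 0.0821, 0.2504]
ft_force: [-1.9, 8.2, 4.4]
```

```bash

python3 -m inch '[-0.008,-0.0046,0,0,0,0,-0.008,-0.0046,0,0,0,0]' | grep -E "ft_"
python3 -m inch '[-0.008,-0.0046,0,0,0,0,-0.008,-0.0046,0,0,0,0]' | grep -E "pos|ft_"
python3 -c '
from h import *
im=camera("scene")[:,:,::-1].copy();cv2.imwrite("pics/s3.png",cv2.resize(im[170:220,195:255],None,fx=10,fy=10,interpolation=cv2.INTER_CUBIC))'
```

```text
ft_force: [-1.4, 9.5, 4.8]
position: [0.5737, 0.0807, 0.2505]
ft_force: [-1.8, 8.4, 4.5]
```

View pics/s3.png

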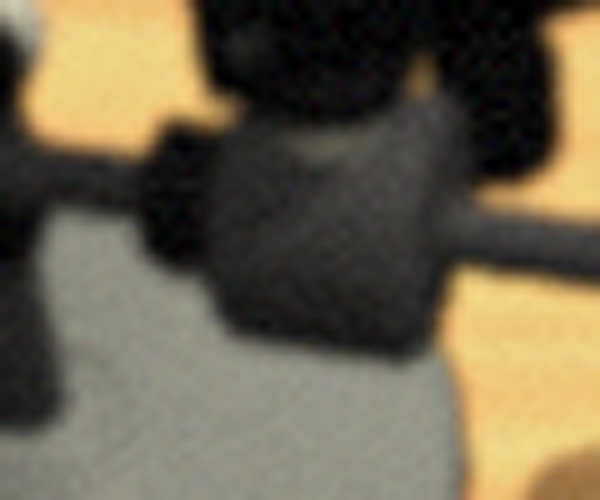

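The crop shows almost no gap, but there is no contact force yet. I keep creeping.

```bash

python3 -m inch '[-0.008,-0.0046,0,0,0,0,-0.008,-0.0046,0,0,0,0]' | grep -E "ft_"
python3 -m inch '[-0.008,-0.0046,0,0,0,0,-0.008,-0.0046,0,0,0,0]' | grep -E "pos|ft_"
```

```text
ft_force: [-2.2, 8.8, 4.6]
position: [0.5734, 0.0792, 0.2504]
ft_force: [-1.5, 8.3, 4.8]
```

```bash

python3 -m inch '[-0.008,-0.0046,0,0,0,0,-0.008,-0.0046,0,0,0,0]' | grep -E "pos|ft_"
python3 -m inch '[-0.004,-0.0023,0,0,0,0,-0.004,-0.0023,0,0,0,0]' | grep -E "pos|ft_"
```

```text
position: [0.5732, 0.0785, 0.2505]
ft_force: [-1.4, 9.2, 4.6]
position: [0.5731, 0.0783, 0.2505]
ft_force: [-1.2, 8.8, 4.2]
```

```bash

python3 -m inch '[-0.008,-0.0046,0,0,0,0,-0.008,-0.0046,0,0,0,0]' | grep -E "pos|ft_"
```

```text
position: [0.5731, 0.078, 0.2504]
ft_force: [-1.2, 10.1, 4.3]
```

```bash

python3 -m inch '[-0.008,-0.0046,0,0,0,0,-0.008,-0.0046,0,0,0,0]' | grep -E "pos|ft_"
```

```text
position: [0.573, 0.0778, 0.2505]
ft_force: [-0.8, 11.4, 5.3]
```

```bash

python3 -m inch '[-0.006,-0.0035,0,0,0,0,-0.006,-0.0035,0,0,0,0]' | grep -E "pos|ft_"
```

```text
position: [0.573, 0.0777, 0.2505]
ft_force: [-0.2, 12.2, 4.1]
```

Contact: the force is rising and the position has stopped, with about 4 N on the collar. Now I turn clockwise, watching the moment.

```bash
cat > m.py <<'E'
from rig import get_obs
o=get_obs();print("t",round(o["time"],2),"M",[round(float(x),2) for x in o["moment"]],"F",[round(float(x),1) for x in o["ft_force"]],"p",[round(float(x),4) for x in o["position"]],"yaw",round(float(o["q"][0]-o["q"][5]),3),"q6",round(float(o["q"][5]),2),"w",round(float(o["grip_width"]),4))
E
python3 m.py
python3 -m inch '[0,0,0,0,0,0.05,0,0,0,0,0,0.1,0,0,0,0,0,0.15,0,0,0,0,0,0.2,0,0,0,0,0,0.2]' >/dev/null; python3 m.py
python3 -m inch '[0,0,0,0,0,0.06,0,0,0,0,0,0.12,0,0,0,0,0,0.18,0,0,0,0,0,0.24,0,0,0,0,0,0.3,0,0,0,0,0,0.3]' >/dev/null; python3 m.py
```

```text
t 11.92 M [2.44, 0.05, 0.02] F [-0.2, 12.2, 4.1] p [0.573, 0.0777, 0.2505] yaw 0.288 q6 -0.35 w 0.014
t 12.33 M [2.54, -0.08, 0.04] F [1.0, 12.1, 2.9] p [0.5734, 0.0778, 0.2503] yaw -0.029 q6 -0.04 w 0.0137
t 12.83 M [2.38, -0.31, 0.01] F [1.0, 12.2, 0.5] p [0.574, 0.0776, 0.2502] yaw -0.501 q6 0.44 w 0.0136
```

```bash

python3 -m inch '[0,0,0,0,0,0.05,0,0,0,0,0,0.1,0,0,0,0,0,0.1]' >/dev/null; python3 m.py
python3 -m inch '[0,0,0,0,0,0.05,0,0,0,0,0,0.1,0,0,0,0,0,0.1]' >/dev/null; python3 m.py
python3 -m inch '[0,0,0,0,0,0.05,0,0,0,0,0,0.1,0,0,0,0,0,0.1]' >/dev/null; python3 m.py
```

```text
t 13.08 M [2.39, -0.37, -0.04] F [2.8, 12.1, 1.2] p [0.5742, 0.0775, 0.2501] yaw -0.657 q6 0.59 w 0.0133
t 13.33 M [2.28, -0.5, -0.06] F [1.8, 10.8, 0.7] p [0.5743, 0.0774, 0.25] yaw -0.814 q6 0.75 w 0.0133
t 13.58 M [2.3, -0.53, -0.01] F [1.8, 10.9, -1.0] p [0.5745, 0.0772, 0.25] yaw -0.972 q6 0.91 w 0.0141
```

```bash

python3 -m inch '[0,0,0,0,0,0.05,0,0,0,0,0,0.1,0,0,0,0,0,0.1]' >/dev/null; python3 m.py
python3 -m inch '[0,0,0,0,0,0.05,0,0,0,0,0,0.1,0,0,0,0,0,0.1]' >/dev/null; python3 m.py
```

```text
t 13.83 M [2.2, -0.58, -0.03] F [2.7, 9.9, -1.4] p [0.5746, 0.077, 0.25] yaw -1.129 q6 1.06 w 0.0139
t 14.08 M [2.01, -0.59, -0.06] F [3.2, 10.0, -1.5] p [0.5747, 0.0768, 0.2499] yaw -1.286 q6 1.22 w 0.0136
```

```bash

python3 -m inch '[0,0,0,0,0,0.05,0,0,0,0,0,0.1,0,0,0,0,0,0.1]' >/dev/null; python3 m.py
python3 -m inch '[0,0,0,0,0,0.05,0,0,0,0,0,0.1,0,0,0,0,0,0.1]' >/dev/null; python3 m.py
```

```text
t 14.33 M [2.02, -0.62, -0.03] F [3.3, 9.4, -2.8] p [0.5747, 0.0765, 0.2498] yaw -1.443 q6 1.38 w 0.0136
t 14.58 M [1.89, -0.64, -0.11] F [4.5, 10.3, -2.5] p [0.5747, 0.0763, 0.2497] yaw -1.601 q6 1.54 w 0.014
```

```bash

python3 -m inch '[0,0,0,0,0,0.05,0,0,0,0,0,0.1,0,0,0,0,0,0.1]' >/dev/null; python3 m.py
python3 -m inch '[0,0,0,0,0,0.05,0,0,0,0,0,0.1,0,0,0,0,0,0.1]' >/dev/null; python3 m.py
```

```text
t 14.83 M [1.8, -0.64, -0.04] F [3.8, 8.5, -3.1] p [0.5747, 0.0762, 0.2497] yaw -1.758 q6 1.69 w 0.0136
t 15.08 M [1.76, -0.63, -0.01] F [3.3, 8.7, -2.2] p [0.5747, 0.076, 0.2496] yaw -1.915 q6 1.85 w 0.0137
```

```bash

python3 -m inch '[0,0,0,0,0,0.05,0,0,0,0,0,0.1,0,0,0,0,0,0.1]' >/dev/null; python3 m.py
python3 -m inch '[0,0,0,0,0,0.05,0,0,0,0,0,0.1,0,0,0,0,0,0.1]' >/dev/null; python3 m.py
```

```text
t 15.33 M [1.61, -0.59, -0.0] F [3.3, 7.6, -2.8] p [0.5745, 0.0757, 0.2495] yaw -2.072 q6 2.01 w 0.0137
t 15.58 M [1.58, -0.56, -0.04] F [2.7, 7.4, -2.6] p [0.5744, 0.0756, 0.2495] yaw -2.229 q6 2.16 w 0.0136
```

It is still loose after 2.5 rad and the wrist is running out of range. I release, lift, turn back half a turn and regrasp.

```bash

python3 -m inch '[0,0,0,0,0,0,0,0,0,0,0,0,0,0,0,0,0,0,0,0,0,0,0,0,0,0,0,0,0,0]' 40 20 | grep width; python3 m.py
python3 -m inch '[0,0,-0.2,0,0,0,0,0,-0.44,0,0,0,0,0,-0.44,0,0,0,0,0,-0.44,0,0,0]' >/dev/null; python3 m.py
python3 -m inch '[0,0,0,0,0,-1,0,0,0,0,0,-1,0,0,0,0,0,-1,0,0,0,0,0,-1,0,0,0,0,0,-1,0,0,0,0,0,-1,0,0,0,0,0,-1,0,0,0,0,0,-1,0,0,0,0,0,-1,0,0,0,0,0,-1,0,0,0,0,0,-1,0,0,0,0,0,-1,0,0,0,0,0,-1]' >/dev/null
python3 -m inch '[0,0,0,0,0,-1,0,0,0,0,0,-1,0,0,0,0,0,-1,0,0,0,0,0,-1,0,0,0,0,0,-1,0,0,0,0,0,-1,0,0,0,0,0,-1,0,0,0,0,0,-1,0,0,0,0,0,-1,0,0,0,0,0,-1,0,0,0,0,0,-1,0,0,0,0,0,-1,0,0,0,0,0,-1,0,0,0,0,0,-1]' >/dev/null;python3 m.py
python3 - <<'E'
from h import *
from scipy.spatial.transform import Rotation as R
o=get_obs();print(R.from_quat(o["tool_rot"]).inv().apply(np.array([.5737,.0767,.2495])-o["position"])/.08)
im=camera("wrist")[:,:,::-1].copy();print(o["tool_rot"],proj("wrist",[.5737,.0767,.249]))
cv2.imwrite("pics/w3.png",cv2.resize(im[150:310,170:350],None,fx=4,fy=3.75,interpolation=cv2.INTER_CUBIC))
E
```

```text
grip_width: 0.0366
t 16.0 M [0.05, -0.01, -0.01] F [0.2, -0.9, 0.7] p [0.5726, 0.0723, 0.2501] yaw -2.229 q6 2.16 w 0.0366
t 16.33 M [0.07, 0.01, -0.02] F [0.3, -0.6, -1.0] p [0.5732, 0.0723, 0.2864] yaw -2.229 q6 2.16 w 0.04
t 18.58 M [0.06, -0.11, 0.01] F [0.4, -0.4, -0.3] p [0.5717, 0.0725, 0.2841] yaw 0.914 q6 -0.98 w 0.0401
[0.01117826 0.05785803 0.43183531]
[ 3.22538156e-01  9.46555775e-01 -3.88866246e-04 -1.07327210e-03] [[262.24225847 234.19729803]]
```

View pics/w3.png

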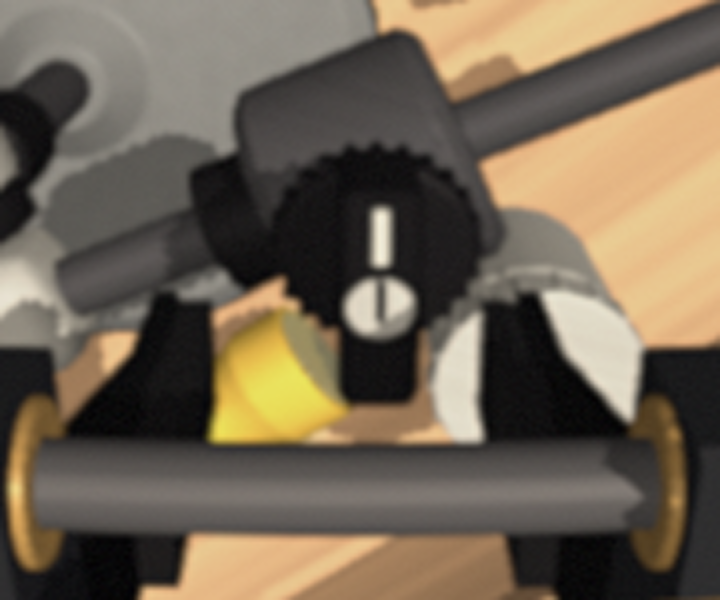

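Wrist view: the bar is aligned upright, the disc is at (380,308) in the crop, and the weight still sits on the collar. I regrasp.

```bash

python3 -m inch '[0.02,0.058,0.1,0,0,0,0.02,0.058,0.25,0,0,0,0.02,0.058,0.43,0,0,0,0.02,0.058,0.43,0,0,0]' >/dev/null; python3 m.py
python3 -m inch '[0,0,0,0,0,0,0,0,0,0,0,0,0,0,0,0,0,0,0,0,0,0,0,0,0,0,0,0,0,0,0,0,0,0,0,0]' 5 45 >/dev/null; python3 m.py
python3 -m inch '[-0.0,-0.015,0,0,0,0,0,-0.03,0,0,0,0.05,0,-0.03,0,0,0,0.05]' >/dev/null; python3 m.py
```

```text
t 18.97 M [0.05, -0.1, 0.04] F [-0.3, -0.0, 0.4] p [0.5718, 0.0777, 0.2475] yaw 0.912 q6 -0.97 w 0.04
t 19.47 M [0.06, -0.16, 0.02] F [-0.7, 0.8, 1.4] p [0.5743, 0.0773, 0.2516] yaw 0.913 q6 -0.97 w 0.0137
t 19.72 M [0.95, -0.72, -0.06] F [2.6, 4.7, 0.8] p [0.5738, 0.0766, 0.2516] yaw 0.834 q6 -0.9 w 0.0135
```

```bash

python3 -m inch '[0,0,0,0,0,0.05,0,0,0,0,0,0.1,0,0,0,0,0,0.1]' >/dev/null; python3 m.py
python3 -m inch '[0,0,0,0,0,0.05,0,0,0,0,0,0.1,0,0,0,0,0,0.1]' >/dev/null; python3 m.py
```

```text
t 19.97 M [0.96, -0.76, -0.0] F [3.7, 4.4, 0.8] p [0.5737, 0.0765, 0.2516] yaw 0.678 q6 -0.74 w 0.0138
t 20.22 M [0.85, -0.69, -0.06] F [3.4, 5.0, 1.1] p [0.5736, 0.0764, 0.2515] yaw 0.522 q6 -0.58 w 0.0134
```

```bash

python3 -m inch '[0,0,0,0,0,0.05,0,0,0,0,0,0.1,0,0,0,0,0,0.1]' >/dev/null; python3 m.py
python3 -m inch '[0,0,0,0,0,0.05,0,0,0,0,0,0.05]' >/dev/null; python3 m.py
```

```text
t 20.47 M [0.88, -0.64, -0.01] F [2.4, 3.7, 1.1] p [0.5735, 0.0763, 0.2515] yaw 0.365 q6 -0.43 w 0.0136
t 20.63 M [0.94, -0.67, 0.01] F [3.0, 4.3, 0.8] p [0.5735, 0.0763, 0.2515] yaw 0.286 q6 -0.35 w 0.0132
```

```bash

python3 -m inch '[0,0,0,0,0,0.05,0,0,0,0,0,0.05]' >/dev/null; python3 m.py
python3 -m inch '[0,0,0,0,0,0.05,0,0,0,0,0,0.05]' >/dev/null; python3 m.py
```

```text
t 20.8 M [0.89, -0.63, 0.4] F [2.6, 4.1, 0.7] p [0.5734, 0.0763, 0.2514] yaw 0.209 q6 -0.27 w 0.0135
t 20.97 M [1.05, -0.68, 0.33] F [3.6, 4.5, 0.2] p [0.5734, 0.0762, 0.2515] yaw 0.131 q6 -0.19 w 0.0137
```

```bash

python3 -m inch '[0,0,0,0,0,0.05,0,0,0,0,0,0.05]' >/dev/null; python3 m.py
python3 -m inch '[0,0,0,0,0,0.05,0,0,0,0,0,0.05]' >/dev/null; python3 m.py
python3 -m inch '[0,0,0,0,0,0.05,0,0,0,0,0,0.05]' >/dev/null; python3 m.py
```

```text
t 21.13 M [0.88, -0.59, 0.06] F [1.7, 4.0, 1.0] p [0.5731, 0.0761, 0.2514] yaw 0.051 q6 -0.11 w 0.0138
t 21.3 M [0.95, -0.69, -0.05] F [1.5, 5.7, 2.2] p [0.5731, 0.0761, 0.2514] yaw -0.027 q6 -0.03 w 0.0132
t 21.47 M [1.06, -0.61, -0.08] F [2.5, 4.6, 2.0] p [0.5731, 0.0761, 0.2514] yaw -0.106 q6 0.04 w 0.0134
```

```bash

python3 -m inch '[0,0,0,0,0,0.05,0,0,0,0,0,0.05,0,0,0,0,0,0.05]' >/dev/null; python3 m.py
```

```text
t 21.72 M [0.98, -0.53, -0.06] F [2.5, 5.1, 2.5] p [0.5731, 0.0761, 0.2514] yaw -0.182 q6 0.12 w 0.0136
```

```bash

python3 -m inch '[0,0,0,0,0,0.04,0,0,0,0,0,0.04,0,0,0,0,0,0.04]' >/dev/null; python3 m.py
```

```text
t 21.97 M [1.05, -0.58, -0.02] F [3.2, 4.9, 2.5] p [0.573, 0.0761, 0.2514] yaw -0.244 q6 0.18 w 0.0135
```

```bash

python3 -m inch '[0,0,0,0,0,0.02,0,0,0,0,0,0.02,0,0,0,0,0,0.02]' >/dev/null; python3 m.py
```

```text
t 22.22 M [1.09, -0.61, 0.08] F [1.9, 4.6, 1.7] p [0.573, 0.0761, 0.2514] yaw -0.275 q6 0.21 w 0.0136
```

```bash

python3 -m inch '[0,0,0,0,0,0.01,0,0,0,0,0,0.01,0,0,0,0,0,0.01]' >/dev/null; python3 m.py
```

```text
t 22.47 M [1.07, -0.55, 0.24] F [1.8, 4.8, 2.3] p [0.5729, 0.0762, 0.2514] yaw -0.29 q6 0.23 w 0.0135
```

The torque is rising again at the next notch, so the screw is hard and it has slipped one click. I release and lift.

```bash

python3 -m inch '[0,0,0,0,0,0,0,0,0,0,0,0,0,0,0,0,0,0,0,0,0,0,0,0,0,0,0,0,0,0]' 40 20 | grep width
python3 -m inch '[0,0,-0.25,0,0,0,0,0,-0.5,0,0,0,0,0,-0.7,0,0,0,0,0,-0.7,0,0,0,0,0,-0.7,0,0,0,0,0,-0.7,0,0,0]' >/dev/null; python3 m.py
python3 - <<'E'
from h import *
im=camera("wrist")[:,:,::-1].copy()
cv2.imwrite("pics/w4.png",cv2.resize(im[100:320,150:400],None,fx=3,fy=2.7,interpolation=cv2.INTER_CUBIC))
E
```

```text
grip_width: 0.0365
t 23.38 M [-0.05, -0.07, -0.02] F [0.1, -0.6, 0.5] p [0.5717, 0.0753, 0.3058] yaw -0.296 q6 0.23 w 0.0401
```

View pics/w4.png

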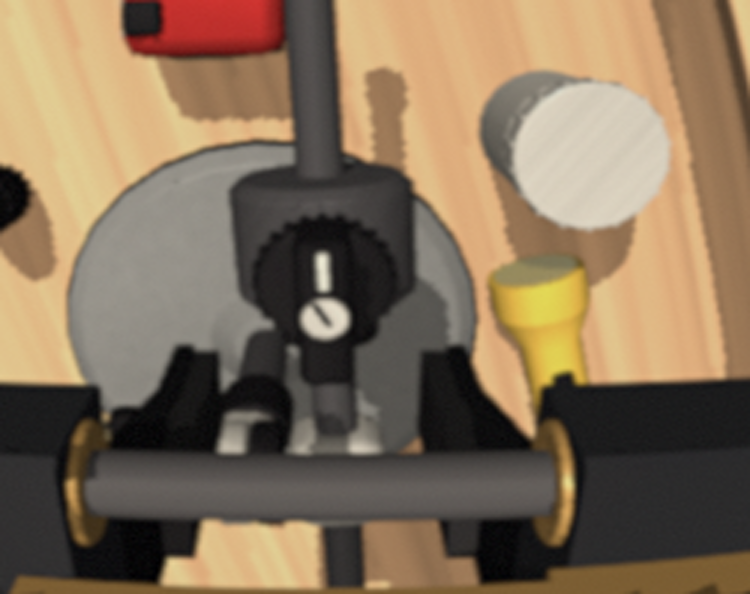

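The gripper is clear of everything. The screw's slot at (325,318) now lies about 30° off the bar's white mark, where before it was in line: exactly one click.

```bash
python3 -c "from rig import hand_in;print(hand_in())"
```

```text
the job is handed in; nothing more can be done
None
```

I slid the counterweight up against the memory collar, tightened the knob until it slipped one click, released it and lifted clear, then handed the job in; no verdict came back.

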